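# Stand the mould warmer's lid upright and set the base mould in the well

## Robot

A 6-joint arm with a two-finger parallel gripper is mounted at the origin on the work surface. World frame = base frame: x ahead of the robot, y to its left, z up, the work surface at z = 0. Lengths are in m, angles in rad, forces in N, time in s.
With the tool pointing down it reaches from about 0.425 to 1.125 m from the base axis. Payload 14.9 kg.
Tool frame: the origin (TCP) lies midway between the tips of the shut fingers; the grasp point (between the pads) lies 19 mm behind it; z points along the fingers, y is the direction in which the jaws open and shut (so a half turn about z gives the same grasp; the last joint's range is limited). The gripper opens to 91 mm and grips with 3 to 60 N. Pads are 32 mm wide; open, the fingers measure 118 mm over their backs; the gripper's body (76 mm by 178 mm) begins 60 mm behind the grasp point.
Start: joints at [-1.36, 0.379, 1.734, -0, 1.028, -0.033], TCP at [0.169, -0.679, 0.214] pointing down, gripper open.
Joint ranges: [-2.77, 2.77], [-0.74, 2.19], [0, 2.66], [-1.06, 4.2], [0.31, 2.87], [-3.08, 3.08]. Speed limits (rad/s): [1.89, 1.89, 2.39, 3.14, 3.14, 3.14].

## Interface

Orientations are given as a unit quaternion [x, y, z, w].
In Python, from rig import robot gives the robot as it stands.
- The arm moves only by the tool carry_out, never from a script. Its arguments are lists of equal length, an entry for each row: "dp": the shift along the tool's x, y, z in mm, a list of three; "turn": the turn about the tool's z in degrees. In form: {"dp": [[x, y, z], ...], "turn": [turn, ...]}. A call has 1 to 20 rows; each row shifts and turns the commanded pose from where the row before left it, along the tool's axes as they then stand; what a row does not reach is not made up. A row lasts 1/12 s, in which the tool goes at most 41.7 mm and 7.16 degrees, less where a joint would pass 70% of its speed; a pose out of reach is approached as far as the arm can. A call is refused whole if a number of a shift passes 41.7 or a number of a turn 7.16, either way. A call with a gripper value outside its range is refused whole. "hand" is the closure, from -1 (fully open) to 1 (shut), set as the call begins (left out, the last holds). The fingers move at their own pace and stop on an object; "force" is the grip in N (left out, the last holds). Time passes only in rows, so rows that do not move let the fingers close. It gives the time, the measured TCP pose, the force and the opening at its end, in the units of the state.
- robot.state(): the state, without advancing time (a new reading comes with each control period).
- robot.read_camera(name): name is "side" or "top" or "wrist"; returns (picture, depth): 400x640x3 uint8, red, green, blue; 400x640 float32, m along the optical axis (not along the pixel's ray), 0 where there is no reading.
- robot.camera_params(name): a dict with "fx", "fy", "cx", "cy" (pixels), "rvec" (rotation vector, rad) and "tvec" (3), from world to camera coordinates, as OpenCV has them; the wrist camera has in their place "mount" (4x4, takes a point from camera to tool coordinates, whose origin is the TCP and whose axes are the flange's). Camera axes: x right, y down, z forward; pixel columns grow to the right and rows downward; lengths in m; the calibration is good to about 2 mm. A picture is of the moment at which its call begins: read the wrist's pose just before it. camera_params takes no time and is no camera call.
- robot.sign_off(): hands the job in, once; it reports no verdict.
Trained networks look in the newest picture that a camera, given by its name, has taken for a name from the list of things; names that differ only in an ending like _2 or _b are one class to them, and where a whole thing is asked for, a point or a joint stands for the part that bears it (a point fixed in the world has none). Each returns a list of dicts, best first, with "score" (0 to 1); they miss things now and then, are a little off and sometimes report something else, mostly with a low value. They report only what shows in the picture. A call takes as long as a camera call. They do not tell look-alikes from the thing itself.
- robot.regions_of(target, camera): "mask" (400x640 bool, what is visible of it) and "bbox" ([left, top, right, bottom] in pixels, round what is visible of it).
- robot.place_of(target, camera): "point" ([column, row] in pixels: a listed point, or the origin of a listed thing).
The state is a dict: "time_s": time; "q": joint angles; "joint_vel": joint speeds; "effort": joint torques, N m; "tcp_pos": TCP position; "ee_rot": TCP orientation; "contact_force": force on the tool from outside, world axes, zero at the start; "ft_torque": the same for the moment, N m; "finger_gap": finger opening in m.
Only numpy, scipy, OpenCV 4.12 (cv2) and the standard library are available. Lean on these libraries where they do the work, as an engineer would, in place of code of your own. Each camera call takes 0.05 s, during which the arm holds its last target. There are 200 camera calls.

## Task

Fold up the stiff lid of the white mould warmer until it stands straight up, square to the table and not leaning back over the beaker, and leave it standing there. Then take the stainless base mould from the table and set it down flat, right way up, on the floor of the empty part of the warmer's well; place it, do not drop it, and leave the other ware where it is.

Things in the scene. Friction and masses are not known exactly. Their poses are not given: they have to be found in the camera images.
- warmer: Mould warmer, a fixed white steel box. Origin: under it, at table height; own z up; own -x is its front (sloping control strip, nearest the robot). Own-frame extents: x -119 to 98, y -140 to 140 mm. Rim 90 mm above the table (98 with the lid shut). Well under the lid: x -65 to 70, y -110 to 110 mm; its +y part, beyond a wall at y 36 to 44 mm, is full of fixed stacked moulds; the -y part is empty.
- well_floor (a point): Centre of the floor of the well's empty part, which measures 135 mm along the warmer's x by 146 mm along its y. The floor is 50 mm above the table, 40 mm below the rim; the parting wall is 34 mm high.
- lid_hinge (a point): Middle of the lid's hinge axis, at the warmer's far (+x) edge, 94 mm above the table. The axis is level, along the warmer's y. The lid is a stainless panel 236 mm wide and 8 mm thick that reaches 160 mm from the hinge, 0.3 to 0.5 kg.
- warmer_lid (a joint): Lid angle about its hinge, rad: 0 = shut and level, grows as the front edge is lifted up and over, 1.571 = straight up, 2.7 = end stop, leaning far back. Starts between shut and 0.5. The friction hinge is stiff: the lid stays at whatever angle it is left; moving it at the handle takes about 4 to 8 N.
- lid_handle (a point): Middle of the lid's handle bar: steel, 10 mm diameter, parallel to the hinge, straight for 92 mm, a leg at each end; round, so fingers can pivot on it. Lid shut: 135 mm in front of and 45 mm above the hinge axis, 36 mm clear of the panel. Turns with the lid; lid upright: on the panel's far side, 45 mm beyond and 135 mm above the axis, the panel's free edge 25 mm higher.
- mould_center (a point): Centre (half-way up) of the loose stainless base mould: a stepped open tray 54 (own x) by 38 (own y) by 13 (z) mm, 30 to 50 g, on the table right (-y) of the warmer, open side (own +z) up. Its outer side walls, to be gripped, are 5 to 13 mm above its underside; below them is a smaller foot, 38 by 26 mm.
- cassette_center (a point): Centre of a white plastic tissue cassette, 41 by 28 by 6 mm, lying on the table near the mould. To be left alone.
- cassette_lid_center (a point): Centre of a ribbed black plastic cassette lid, 43 by 28 by 5 mm, lying on the table near the mould. To be left alone.
- beaker_center (a point): Centre of a squat clear glass beaker, 75 mm across the rim and 92 mm tall, standing on the table behind (beyond) the warmer. To be left alone.
- turntable: Aluminium turntable on the right: 280 mm across, about 60 mm high, wedge bays with cassettes. Origin: its centre, 18 mm above the table. It turns easily on its bearing. To be left alone.
Not all that is in view belongs to the job. Leave any black or red look-alike of the part that bears mould_center alone.

How it is judged:
By the outcome, as a careful person would: the job done as asked, in the order asked, and still so for the second after the job is handed in, with the robot touching nothing.
It also fails if it takes over 67 s, if anything falls off the work surface, if the arm or the gripper's body presses on something with over 40 N, if the wrist force passes 120 N, or if a joint passes its speed limit or range.

## Working session

There is one attempt and no reset: what is moved stays moved. The work goes in short steps, Python scripts to look and compute and a tool call to move; the robot and the scene stay as the last step left them, time stands still between calls to the robot, and variables do not carry over. Pictures are saved under pics/ and viewed, about 8 in all and at most 12, crops included, and the job is handed in when it is done.

Besides the shell and the picture viewer there is one more tool, called as name(argument=value, ...) on one line, values as JSON. carry_out: Moves the arm, as the interface text tells. Its arguments: {"type":"object","properties":{"dp":{"type":"array"},"turn":{"type":"array"},"hand":{"type":"number"},"force":{"type":"number"}},"required":["dp","turn"]}

```bash
mkdir -p pics; ls
cat > h.py <<'E'
import numpy as np, cv2
from scipy.spatial.transform import Rotation as R
from rig import robot
def cam(name):
    p=robot.camera_params(name)
    K=np.array([[p['fx'],0,p['cx']],[0,p['fy'],p['cy']],[0,0,1.]])
    if 'mount' in p:
        s=robot.state(); T=np.eye(4); T[:3,:3]=R.from_quat(s['ee_rot']).as_matrix(); T[:3,3]=s['tcp_pos']
        return K,T@np.array(p['mount'])
    T=np.eye(4); T[:3,:3]=cv2.Rodrigues(np.array(p['rvec'],float))[0]; T[:3,3]=np.ravel(p['tvec'])
    return K,np.linalg.inv(T)
def shot(name,fn=None):
    K,T=cam(name); im,d=robot.read_camera(name)
    if fn: cv2.imwrite('pics/'+fn,im[:,:,::-1])
    return im,d,K,T
def cloud(d,K,T):
    v,u=np.mgrid[:d.shape[0],:d.shape[1]]
    c=np.stack([(u-K[0,2])/K[0,0]*d,(v-K[1,2])/K[1,1]*d,d],-1)
    P=c@T[:3,:3].T+T[:3,3]; P[d==0]=np.nan; return P
def ray(px,K,T,z):
    r=T[:3,:3]@np.array([(px[0]-K[0,2])/K[0,0],(px[1]-K[1,2])/K[1,1],1]); o=T[:3,3]
    return o+r*(z-o[2])/r[2]
def proj(X,K,T):
    c=np.linalg.inv(T)@np.append(X,1); return (K@c[:3])[:2]/c[2]
E
python3 - <<'E'
from h import *
s=robot.state(); print(s['tcp_pos'],s['ee_rot'],s['time_s'])
ims=[]
for c in ['top','side']:
    im,d,K,T=shot(c); ims.append(im); P=cloud(d,K,T); print(c,'cam at',T[:3,3].round(3))
    for n in ['warmer','well_floor','lid_hinge','lid_handle','mould_center','cassette_center','cassette_lid_center','beaker_center','turntable']:
        for r in robot.place_of(n,c)[:3]:
            u,v=np.round(r['point']).astype(int); 
            q=P[min(max(v,0),399),min(max(u,0),639)]
            print(n,round(r['score'],2),u,v,q.round(3))
    np.savez('pics/%s.npz'%c,P=P)
    cv2.imwrite('pics/%s.png'%c,im[:,:,::-1])
cv2.imwrite('pics/both.png',np.vstack(ims)[:,:,::-1])
E
```

```text
pics
[ 0.16890858 -0.67891974  0.21331376] [ 9.92574730e-01  1.21635219e-01 -5.78338775e-05 -5.25545508e-04] 0.0
top cam at [ 0.378 -0.146  1.313]
warmer 0.64 242 200 [0.529 0.05  0.125]
lid_hinge 0.76 234 161 [0.642 0.084 0.085]
mould_center 0.84 338 270 [ 0.351 -0.213  0.007]
mould_center 0.81 283 266 [ 0.358 -0.056  0.003]
mould_center 0.75 369 275 [ 0.339 -0.303 -0.   ]
cassette_center 0.72 346 234 [ 0.454 -0.234  0.006]
cassette_center 0.57 340 196 [ 0.564 -0.215  0.006]
cassette_lid_center 0.71 379 236 [ 0.451 -0.33   0.006]
cassette_lid_center 0.67 237 164 [0.63  0.072 0.103]
beaker_center 0.85 229 118 [0.788 0.121 0.007]
turntable 0.76 435 166 [ 0.652 -0.482  0.049]
side cam at [ 0.394 -0.783  0.702]
well_floor 0.88 304 168 [ 0.537 -0.041  0.12 ]
lid_hinge 0.61 332 150 [nan nan nan]
lid_handle 0.8 289 128 [0.519 0.065 0.173]
mould_center 0.75 296 227 [ 0.498 -0.125  0.001]
mould_center 0.72 237 258 [ 0.345 -0.194  0.001]
mould_center 0.65 236 297 [ 0.336 -0.3    0.001]
cassette_center 0.59 331 250 [ 0.565 -0.22   0.005]
cassette_lid_center 0.81 287 299 [ 0.441 -0.331  0.006]
beaker_center 0.82 373 147 [0.766 0.08  0.07 ]
turntable 0.68 420 349 [ 0.654 -0.514  0.051]
turntable 0.26 287 297 [ 0.442 -0.326  0.004]
```

View pics/top.png

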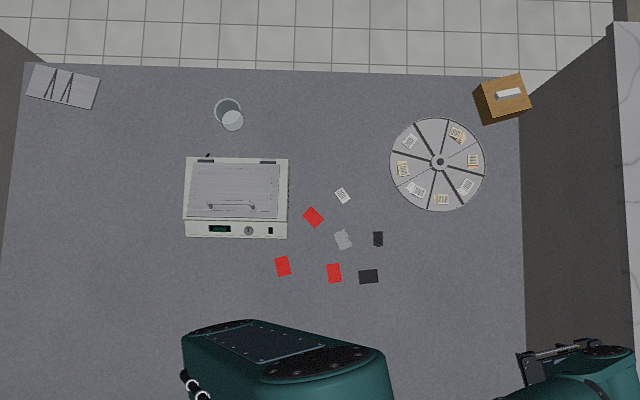

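View pics/side.png

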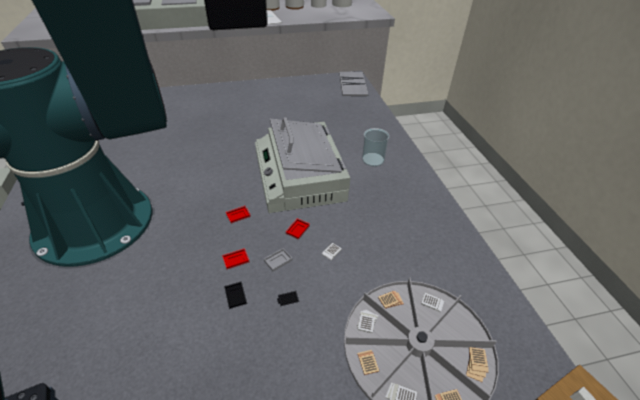

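Top view: the grey metal tray is at (343,239). Look-alikes are red at (313,217), (283,266) and (334,272), and black at (368,276). The white cassette is at (342,195) and the black cassette lid at (378,238). I choose the grey tray at top (343,239), side (278,260). The warmer lid is slightly open.

Run:
```python
from h import *
z={c:np.load('pics/%s.npz'%c)['P'] for c in ['top','side']}
im=cv2.imread('pics/top.png'); s=cv2.imread('pics/side.png')
a=cv2.resize(im[140:245,170:390],None,fx=3.6,fy=3.6,interpolation=cv2.INTER_CUBIC)
b=cv2.resize(s[210:310,220:350],None,fx=2,fy=2,interpolation=cv2.INTER_CUBIC)
c=np.zeros((a.shape[0]+b.shape[0],a.shape[1],3),np.uint8); c[:a.shape[0]]=a; c[a.shape[0]:,:b.shape[1]]=b
b2=cv2.resize(s[105:215,245:355],None,fx=1.8,fy=1.8); c[a.shape[0]:a.shape[0]+b2.shape[0],300:300+b2.shape[1]]=b2
cv2.imwrite('pics/crop.png',c)
for c in ['top','side']:
    shot(c); P=z[c]
    for n in ['warmer_lid','warmer','lid_handle','mould_center']:
        for r in robot.regions_of(n,c)[:6]:
            m=r['mask']; Q=P[m]; Q=Q[~np.isnan(Q[:,0])]
            if len(Q)<5: continue
            print(c,n,round(r['score'],2),r['bbox'],m.sum(),np.nanmedian(Q,0).round(3),'z',np.percentile(Q[:,2],[2,98]).round(3))
            if n=='warmer_lid':
                Z=Q
                for _ in range(5):
                    o=Z.mean(0); nn=np.linalg.svd(Z-o)[2][2]; nn*=np.sign(nn[2]); e=abs((Q-o)@nn); Z=Q[e<.004]
                print('  plane',nn.round(4),o.round(4),len(Z),'tilt',np.degrees(np.arccos(nn[2])),'dir',np.degrees(np.arctan2(nn[1],nn[0])))
            if n in('mould_center','warmer'):
                rc=cv2.minAreaRect((Q[:,:2]*1000).astype(np.float32)); print('  rect',np.round(rc[0],1),np.round(rc[1],1),round(rc[2],1))
```

```text
top warmer_lid 0.77 [183.3, 157.3, 279.7, 218.5] 4906 [0.557 0.075 0.117] z [0.096 0.17 ]
  plane [0.23   0.0024 0.9732] [0.5601 0.0748 0.1159] 4219 tilt 13.298936120753215 dir 0.6028351542618386
top warmer 0.62 [185.8, 157.9, 292.0, 240.6] 8387 [0.536 0.07  0.104] z [0.042 0.164]
  rect [553.7  87.3] [239.8 307.6] 0.1
top lid_handle 0.56 [186.7, 161.5, 279.9, 224.1] 5057 [0.557 0.073 0.117] z [0.091 0.17 ]
top mould_center 0.83 [359.5, 269.4, 379.1, 282.2] 244 [ 0.336 -0.3    0.003] z [-0.005  0.015]
  rect [ 335.7 -298.3] [36.8 54.6] 9.6
top mould_center 0.76 [335.9, 231.4, 351.9, 252.7] 253 [ 0.437 -0.223  0.004] z [-0.004  0.014]
  rect [ 437.8 -223.4] [55.6 39.7] 25.9
top mould_center 0.75 [326.6, 262.7, 344.4, 285.4] 267 [ 0.342 -0.2    0.003] z [-0.004  0.015]
  rect [ 343.3 -200.6] [54.1 40. ] 10.8
top mould_center 0.65 [272.8, 257.3, 289.4, 274.7] 252 [ 0.358 -0.053  0.004] z [-0.004  0.014]
  rect [358.6 -53.7] [53.3 37.6] 15.2
top mould_center 0.61 [300.2, 205.6, 322.6, 228.9] 276 [ 0.501 -0.135  0.003] z [-0.006  0.015]
  rect [ 501.9 -135.4] [58.4 40. ] 47.7
top mould_ce
[... 525 characters left out ...]
8] z [0.097 0.171]
side mould_center 0.79 [262.5, 249.8, 294.5, 271.3] 369 [ 0.436 -0.22   0.006] z [-0.     0.014]
  rect [ 435.7 -219.2] [54.6 50.4] 23.1
side mould_center 0.78 [223.1, 248.0, 249.4, 268.7] 341 [ 0.342 -0.196  0.006] z [-0.     0.014]
  rect [ 342.6 -200.1] [54.  40.4] 10.7
side mould_center 0.72 [227.3, 204.6, 251.6, 223.4] 253 [ 0.358 -0.049  0.006] z [-0.     0.014]
  rect [358.1 -54.4] [53.  40.8] 15.5
side mould_center 0.71 [222.4, 281.3, 247.0, 308.5] 450 [ 0.334 -0.295  0.005] z [-0.001  0.014]
  rect [ 334.6 -293.3] [38.7 66.8] 8.1
side mould_center 0.51 [286.5, 216.5, 310.2, 239.4] 325 [ 0.502 -0.132  0.006] z [-0.001  0.015]
  rect [ 502.  -127.9] [71.  48.5] 48.2
```

View pics/crop.png

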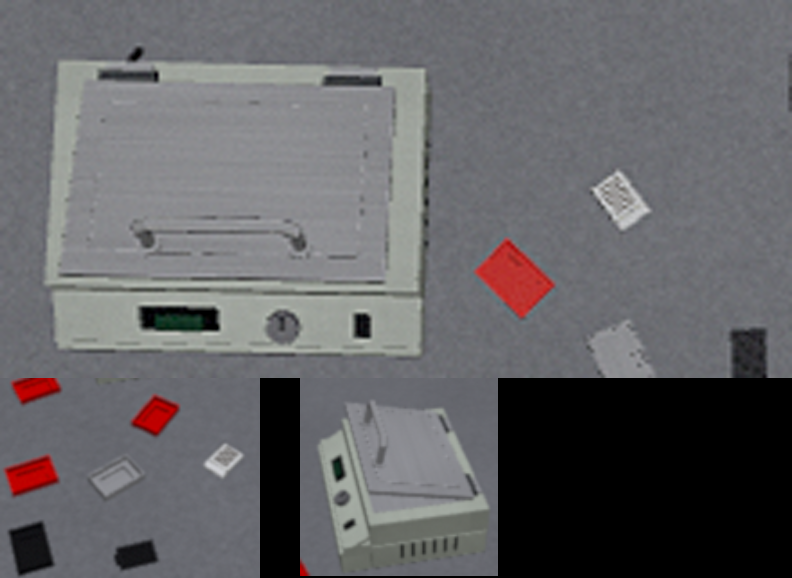

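Crop confirms the choice: the grey open tray, recess up, at side ≈(278,260). It lies at world ≈(0.437,-0.222) with its long axis at about 26°. The lid is open about 13°. Now the handle and hinge geometry.

Run:
```python
from h import *
n=np.array([.2285,.0013,.9735]); o=np.array([.5603,.065,.1163])
for c in ['top','side']:
    P=np.load('pics/%s.npz'%c)['P'].reshape(-1,3); P=P[~np.isnan(P[:,0])]
    w=P[(P[:,0]>.38)&(P[:,0]<.72)&(P[:,1]>-.15)&(P[:,1]<.3)]
    h=(w-o)@n; b=w[(h>.03)&(h<.06)&(w[:,2]>.14)]
    print(c,'bar',len(b),np.median(b,0).round(4),np.percentile(b,[5,95],axis=0).round(3).tolist(),'hgt',np.median((b-o)@n))
    t=b[(b-o)@n>.036]; l=np.polyfit(t[:,1],t[:,0],1) if len(t)>5 else 0; print(' slope deg',np.degrees(np.arctan(l[0])) ,len(t), np.median(t,0).round(4), np.percentile(t[:,1],[3,97]).round(3))
    p=w[abs(h)<.003]; p=p[p[:,2]>.1]; rc=cv2.minAreaRect((p[:,:2]*1000).astype(np.float32)); print(' panel',np.round(rc[0],1),np.round(rc[1],1),round(rc[2],2))
    r=w[abs(w[:,2]-.09)<.004]; print(' rim',np.percentile(r[:,:2],[.5,99.5],axis=0).round(3).tolist())
    # side edges of rim right side
    for xx in np.arange(.46,.66,.04):
        q=w[(abs(w[:,0]-xx)<.008)&(w[:,2]>.075)&(w[:,2]<.1)]; print('  x',xx.round(2),np.percentile(q[:,1],[1,99]).round(4) if len(q) else '')
K,T=cam('top'); print('hinge',ray((234,161),K,T,.094))
K,T=cam('side'); print('hinge',ray((332,150),K,T,.094),'handle',ray((289,128),K,T,.168))
```

```text
top bar 184 [0.5164 0.0726 0.1701] [[0.512, 0.021, 0.161], [0.521, 0.126, 0.174]] hgt 0.04257016543569311
 slope deg 0.16322461637331764 165 [0.5166 0.0729 0.1706] [0.023 0.124]
 panel [559.7  75.6] [153.8 235.9] 0.46
 rim [[0.478, -0.064], [0.651, 0.216]]
  x 0.46 
  x 0.5 [-0.0646  0.2138]
  x 0.54 [-0.0635  0.2137]
  x 0.58 [-0.064   0.2146]
  x 0.62 [-0.0629  0.2146]
side bar 109 [0.5157 0.0588 0.1712] [[0.512, 0.018, 0.161], [0.52, 0.122, 0.174]] hgt 0.04328216683872042
 slope deg -0.5393987471970626 94 [0.5161 0.0649 0.1718] [0.021 0.12 ]
 panel [560.3  74.7] [238.5 155.9] 89.97
 rim [[0.478, -0.066], [0.652, 0.213]]
  x 0.46 
  x 0.5 [-0.0659 -0.0348]
  x 0.54 [-0.0671 -0.0334]
  x 0.58 [-0.0659 -0.0334]
  x 0.62 [-0.0656  0.1701]
hinge [0.6398196  0.08242669 0.094     ]
hinge [0.63489168 0.05605916 0.094     ] handle [0.5201285 0.0727849 0.168    ]
```

carry_out(dp=[[0,0,-8],[30,-20,-8],[30,-25,-8],[30,-25,-8],[30,-25,0],[30,-25,0],[30,-25,0],[20,-25,0]], turn=[0,0,0,0,0,0,0,0], hand=0.0)

```text
time_s: 2.17
tcp_pos: [0.3236, -0.4644, 0.2467]
ee_rot: [0.993, 0.122, 0.0, 0.0]
contact_force: [0.6, -0.4, -0.1]
finger_gap: 0.0455
```

```bash
cat >> h.py <<'E'
def plan(goal,turn_total,n):
    "straight world move to goal (TCP), spread over n rows with turn; prints tool-axis rows"
    s=robot.state(); q=R.from_quat(s['ee_rot']); p=np.array(s['tcp_pos']); st=(np.array(goal)-p)*1000/n
    for i in range(n):
        qi=q*R.from_euler('z',turn_total/n*i,degrees=True); print(qi.inv().apply(st).round(1).tolist(),end=', ')
    print('turn',round(turn_total/n,2),'x',n)
def yaw():
    x=R.from_quat(robot.state()['ee_rot']).as_matrix()[:,0]; return np.degrees(np.arctan2(x[1],x[0]))
E
python3 -c "
from h import *
print(yaw(),robot.state()['q']); plan([.5165,.0727,.24],yaw()-90,16)"
```

```text
13.995786457870782 [-1.00353905e+00  1.28566059e-01  1.98802203e+00  2.78414982e-04
  1.02405206e+00  3.22840299e-01]
[19.8, -29.7, 0.4], [22.2, -27.9, 0.4], [24.4, -26.0, 0.4], [26.5, -23.9, 0.4], [28.4, -21.6, 0.4], [30.1, -19.2, 0.4], [31.6, -16.6, 0.4], [32.8, -13.9, 0.4], [33.9, -11.2, 0.4], [34.7, -8.3, 0.4], [35.3, -5.4, 0.4], [35.6, -2.5, 0.4], [35.7, 0.5, 0.4], [35.5, 3.4, 0.4], [35.1, 6.4, 0.4], [34.5, 9.2, 0.4], turn -4.75 x 16
```

carry_out(dp=[[19.8,-29.7,0],[22.2,-27.9,0],[24.4,-26,0],[26.5,-23.9,0],[28.4,-21.6,0],[30.1,-19.2,0],[31.6,-16.6,0],[32.8,-13.9,0],[33.9,-11.2,0],[34.7,-8.3,0],[35.3,-5.4,0],[35.6,-2.5,0],[35.7,0.5,0],[35.5,3.4,0],[35.1,6.4,0],[34.5,9.2,0],[0,0,0],[0,0,0],[0,0,0]], turn=[-4.75,-4.75,-4.75,-4.75,-4.75,-4.75,-4.75,-4.75,-4.75,-4.75,-4.75,-4.75,-4.75,-4.75,-4.75,-4.75,0,0,0])

```text
time_s: 3.75
tcp_pos: [0.515, 0.071, 0.2462]
ee_rot: [0.707, 0.707, -0.0, 0.0]
contact_force: [-0.9, 0.3, -0.1]
finger_gap: 0.0457
```

```bash
python3 -c "
from h import *
s=robot.state();print(yaw(),s['q'],s['tcp_pos'],s['time_s'])
im,d,K,T=shot('wrist','w1.png'); P=cloud(d,K,T).reshape(-1,3); P=P[~np.isnan(P[:,0])]
b=P[(P[:,2]>.155)&(P[:,2]<.18)&(abs(P[:,0]-.516)<.03)&(abs(P[:,1]-.073)<.05)]; print(len(b),np.median(b,0) if len(b) else '',np.percentile(b,[2,98],axis=0).round(4) if len(b) else '')
print(robot.place_of('lid_handle','wrist')[:1])
"
```

```text
89.95210538688039 [ 9.22902867e-02  5.06264169e-02  2.07488240e+00 -1.43599388e-04
  1.01612753e+00  9.32018383e-02] [0.51504767 0.07103595 0.24616667] 3.75
1589 [0.51657592 0.07725203 0.17455711] [[0.5119 0.0256 0.1706]
 [0.5214 0.1212 0.1765]]
[{'point': [327.8, 204.1], 'score': 0.58}]
```

View pics/w1.png

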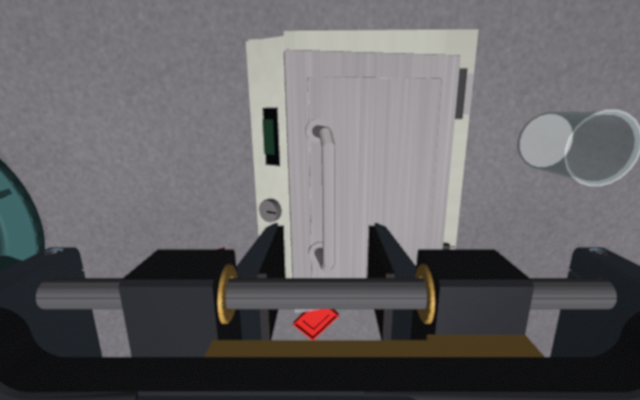

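The wrist picture shows the bar running vertically at column ≈325, between the fingers (≈260 to 385). I'll descend and close.

carry_out(dp=[[0,1.5,20],[0,0,25],[0,0,25],[0,0,18],[0,0,9],[0,0,0],[0,0,0]], turn=[0,0,0,0,0,0,0])

```text
time_s: 4.43
tcp_pos: [0.5169, 0.0707, 0.1494]
ee_rot: [0.708, 0.707, -0.0, -0.0]
contact_force: [0.8, -0.2, 1.1]
finger_gap: 0.0454
```

carry_out(dp=[[0,0,0],[0,0,0],[0,0,0],[0,0,0],[0,0,0],[0,0,0]], turn=[0,0,0,0,0,0], hand=1, force=25)

```text
time_s: 4.93
tcp_pos: [0.517, 0.0712, 0.1492]
ee_rot: [0.707, 0.707, 0.0, 0.0]
contact_force: [3.3, 1.0, -5.1]
finger_gap: 0.0092
```

```bash
python3 -c "
import numpy as np
a=np.radians(np.linspace(31.45,107.0,21)); p=np.c_[-np.cos(a),np.sin(a)]*142.2; d=np.diff(p,axis=0)
print([[0,round(x,1),round(-z,1)] for x,z in d],p[-1]+[638,94-19])"
```

```text
[[0, np.float64(5.2), np.float64(-7.8)], [0, np.float64(5.7), np.float64(-7.5)], [0, np.float64(6.1), np.float64(-7.1)], [0, np.float64(6.6), np.float64(-6.7)], [0, np.float64(7.0), np.float64(-6.2)], [0, np.float64(7.4), np.float64(-5.7)], [0, np.float64(7.8), np.float64(-5.2)], [0, np.float64(8.1), np.float64(-4.7)], [0, np.float64(8.4), np.float64(-4.2)], [0, np.float64(8.6), np.float64(-3.6)], [0, np.float64(8.9), np.float64(-3.0)], [0, np.float64(9.0), np.float64(-2.4)], [0, np.float64(9.2), np.float64(-1.8)], [0, np.float64(9.3), np.float64(-1.2)], [0, np.float64(9.4), np.float64(-0.6)], [0, np.float64(9.4), np.float64(0.0)], [0, np.float64(9.4), np.float64(0.6)], [0, np.float64(9.3), np.float64(1.2)], [0, np.float64(9.2), np.float64(1.8)], [0, np.float64(9.0), np.float64(2.4)]] [679.57525641 210.9865363 ]
```

First half of the arc, then check the force.

carry_out(dp=[[0,5.2,-7.8],[0,5.7,-7.5],[0,6.1,-7.1],[0,6.6,-6.7],[0,7.0,-6.2],[0,7.4,-5.7],[0,7.8,-5.2],[0,8.1,-4.7],[0,8.4,-4.2],[0,8.6,-3.6]], turn=[0,0,0,0,0,0,0,0,0,0])

```text
time_s: 5.77
tcp_pos: [0.5874, 0.0713, 0.2091]
ee_rot: [0.707, 0.707, -0.001, -0.001]
contact_force: [-12.1, 1.1, 8.8]
finger_gap: 0.0091
```

carry_out(dp=[[0,8.7,-4.0],[0,9.0,-2.6],[0,9.2,-1.8],[0,9.3,-1.2],[0,9.4,-0.6],[0,9.4,0.0],[0,9.4,0.6],[0,9.3,1.2],[0,9.2,1.8],[0,0,0],[0,0,0],[0,0,0]], turn=[0,0,0,0,0,0,0,0,0,0,0,0])

```text
time_s: 6.77
tcp_pos: [0.6714, 0.0711, 0.2153]
ee_rot: [0.707, 0.707, 0.001, 0.001]
contact_force: [3.8, 2.2, 4.4]
finger_gap: 0.0094
```

```bash
cat > lid.py <<'E'
from h import *
s=robot.state(); print(s['tcp_pos'],s['contact_force'],s['finger_gap'],s['time_s'])
g=np.array(s['tcp_pos'])+[0,0,.019]; print('bar-based theta',np.degrees(np.arctan2(g[2]-.094,.638-g[0]))-18.43)
for c in ['top','side']:
    im,d,K,T=shot(c,'lid_%s_%d.png'%(c,s['time_s']*100)); P=cloud(d,K,T).reshape(-1,3); P=P[~np.isnan(P[:,0])]
    for z0,z1 in [(.12,.21),(.105,.245)]:
        Q=P[(P[:,2]>z0)&(P[:,2]<z1)&(P[:,1]>-.04)&(P[:,1]<.185)&(abs(P[:,0]-.63)<.035)]
        if len(Q)<50: print(c,'few',len(Q)); continue
        Z=Q
        for _ in range(8):
            o=np.median(Z,0) if _==0 else Z.mean(0); n=np.linalg.svd(Z-o)[2][2]; n*=np.sign(n[0]); Z=Q[abs((Q-o)@n)<.005]
        print(c,len(Q),len(Z),'n',n.round(3),'theta',90-np.degrees(np.arcsin(n[2])),'o',o.round(3))
E
python3 lid.py
```

```text
[0.67140913 0.0711492  0.21533785] [3.80332182 2.22515849 4.38150696] 0.009429293887676424 6.7667
bar-based theta 84.96070292899785
top 177 177 n [0.996 0.008 0.087] theta 85.03453829448314 o [0.629 0.011 0.166]
top 331 275 n [0.996 0.007 0.087] theta 84.99957016988134 o [0.627 0.009 0.178]
side 551 548 n [0.996 0.007 0.087] theta 84.9854398842148 o [0.628 0.062 0.166]
side 1017 870 n [0.996 0.007 0.088] theta 84.96764903360793 o [0.627 0.06  0.177]
```

Both cameras and the bar position agree on 85.0°. I'll add the last 5°.

carry_out(dp=[[0,4,1.0],[0,4,1.1],[0,4,1.3],[0,0,0],[0,0,0],[0,0,0]], turn=[0,0,0,0,0,0])

```text
time_s: 7.37
tcp_pos: [0.683, 0.0712, 0.2117]
ee_rot: [0.707, 0.707, 0.001, 0.001]
contact_force: [4.5, 2.3, 5.3]
finger_gap: 0.0091
```

```bash
python3 lid.py
```

```text
[0.68295467 0.07118414 0.21167038] [4.48983429 2.34516142 5.30582304] 0.009056695857134783 7.3667
bar-based theta 89.77746513835231
top 301 301 n [1.    0.006 0.001] theta 89.95057663468098 o [0.635 0.012 0.164]
top 497 469 n [1.    0.006 0.002] theta 89.89317554440879 o [0.635 0.011 0.175]
side 700 695 n [1.    0.007 0.004] theta 89.76590200752888 o [0.634 0.062 0.166]
side 1123 1081 n [1.    0.007 0.003] theta 89.82217224571482 o [0.634 0.06  0.177]
```

carry_out(dp=[[0,0,0],[0,0,0],[0,0,0],[0,0,0],[0,0,0]], turn=[0,0,0,0,0], hand=0.43)

```text
time_s: 7.88
tcp_pos: [0.6821, 0.071, 0.2105]
ee_rot: [0.707, 0.707, -0.0, -0.0]
contact_force: [-0.6, -0.0, 0.7]
finger_gap: 0.0261
```

carry_out(dp=[[0,0,-8],[0,0,-15],[0,0,-25],[0,0,-30],[0,0,-30],[0,0,-20],[0,0,0],[0,0,0]], turn=[0,0,0,0,0,0,0,0])

```text
time_s: 8.55
tcp_pos: [0.6831, 0.0711, 0.3415]
ee_rot: [0.707, 0.707, 0.001, 0.001]
contact_force: [-0.0, -0.7, -0.7]
finger_gap: 0.0259
```

```bash
python3 lid.py
```

```text
[0.68308806 0.07113094 0.34151686] [-0.02044475 -0.74740219 -0.65046702] 0.02594108491673412 8.55
bar-based theta 81.17211203488574
top 438 438 n [ 1.     0.006 -0.   ] theta 90.00560155814941 o [0.635 0.035 0.166]
top 716 688 n [1.    0.007 0.002] theta 89.91313402163239 o [0.635 0.034 0.177]
side 703 698 n [1.    0.007 0.003] theta 89.83480193034521 o [0.634 0.063 0.167]
side 1155 1115 n [1.    0.007 0.003] theta 89.83146774953651 o [0.634 0.062 0.178]
```

```bash
python3 -c "
from h import *
plan([.437,-.222,.3],yaw()-26,14); print(R.from_quat(robot.state()['ee_rot']).as_matrix().round(2))"
```

```text
[-20.9, -17.5, 2.8], [-22.3, -15.8, 2.8], [-23.5, -14.0, 2.8], [-24.5, -12.0, 2.8], [-25.4, -10.0, 2.8], [-26.1, -8.0, 2.8], [-26.6, -5.9, 2.8], [-27.0, -3.7, 2.8], [-27.2, -1.6, 2.8], [-27.3, 0.6, 2.8], [-27.1, 2.8, 2.8], [-26.8, 4.9, 2.8], [-26.4, 7.0, 2.8], [-25.7, 9.1, 2.8], turn 4.57 x 14
[[ 0.  1. -0.]
 [ 1. -0. -0.]
 [-0. -0. -1.]]
```

carry_out(dp=[[-20.9,-17.5,0],[-22.3,-15.8,0],[-23.5,-14,0],[-24.5,-12,0],[-25.4,-10,3],[-26.1,-8,3],[-26.6,-5.9,3],[-27,-3.7,10],[-27.2,-1.6,15],[-27.3,0.6,15],[-27.1,2.8,15],[-26.8,4.9,20],[-26.4,7,20],[-25.7,9.1,20],[0,0,35],[0,0,35],[0,0,35],[0,0,0],[0,0,0]], turn=[4.57,4.57,4.57,4.57,4.57,4.57,4.57,4.57,4.57,4.57,4.57,4.57,4.57,4.57,0,0,0,0,0], hand=-0.45)

```text
time_s: 10.23
tcp_pos: [0.4361, -0.2211, 0.1087]
ee_rot: [0.974, 0.225, -0.002, -0.002]
contact_force: [0.1, -0.6, -0.1]
finger_gap: 0.0659
```

```bash
cat > m.py <<'E'
from h import *
s=robot.state();print(yaw(),s['tcp_pos'],s['time_s'],s['finger_gap'])
im,d,K,T=shot('wrist','w2.png'); P=cloud(d,K,T)
for r in robot.regions_of('mould_center','wrist')[:4]:
    m=r['mask']; Q=P[m]; Q=Q[~np.isnan(Q[:,0])]; print(r['score'],r['bbox'],im[m].mean(0).round())
    Q=Q[Q[:,2]>.004]
    rc=cv2.minAreaRect((Q[:,:2]*1000).astype(np.float32)); print('  rect',np.round(rc[0],1),np.round(rc[1],1),round(rc[2],1),np.percentile(Q[:,2],[2,98]).round(4))
print([ (r['score'],r['point'],ray(r['point'],K,T,.0065)) for r in robot.place_of('mould_center','wrist')[:3]])
E
python3 m.py
```

```text
25.989038540303966 [ 0.4361216  -0.22113453  0.10870129] 10.2333 0.0659091051539317
0.96 [222.5, 37.1, 300.0, 131.4] [230.  62.  60.]
  rect [ 499.7 -134.9] [54.3 38.3] 47.3 [0.0041 0.016 ]
0.94 [320.4, 309.1, 388.2, 339.8] [31. 29. 30.]
  rect [ 335.9 -297.9] [37.8 55. ] 8.1 [0.0041 0.0157]
0.85 [76.8, 159.2, 134.8, 232.4] [195.  44.  42.]
  rect [357.8 -53.2] [54.8 39.7] 15.0 [0.0041 0.0159]
0.64 [255.9, 254.9, 283.8, 314.6] [206.  49.  47.]
  rect [ 344.6 -211.1] [55.7 17.3] 16.3 [0.0042 0.0159]
[(0.93, [355.8, 328.6], array([ 0.33553137, -0.30121593,  0.0065    ])), (0.82, [259.9, 280.3], array([ 0.34226812, -0.19878085,  0.0065    ])), (0.82, [108.4, 197.7], array([ 0.35728773, -0.05187136,  0.0065    ]))]
```

View pics/w2.png

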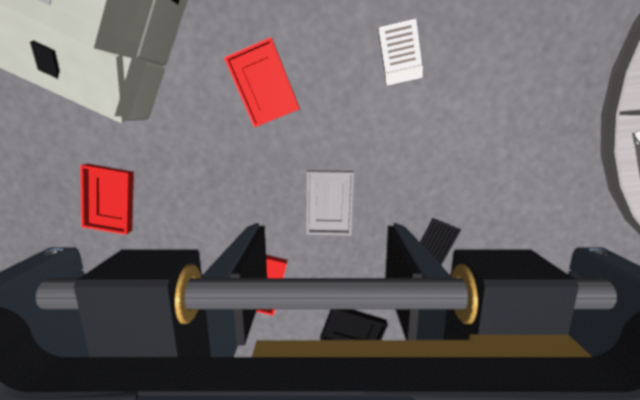

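The grey tray is at pixels (306–354, 170–235), aligned with the jaws and between the fingers, recess up. I'll measure it from depth.

Run:
```python
from h import *
im,d,K,T=shot('wrist'); P=cloud(d,K,T)[150:255,285:375].reshape(-1,3); P=P[~np.isnan(P[:,0])]
Q=P[P[:,2]>.005]; rc=cv2.minAreaRect((Q[:,:2]*1000).astype(np.float32)); print(rc,np.percentile(Q[:,2],[5,95]))
print('table',np.median(P[P[:,2]<.003][:,2]),ray((330,203),K,T,.0065))
plan([rc[0][0]/1000,rc[0][1]/1000,.003],0,1)
```

```text
((437.2720947265625, -222.23800659179688), (54.389976501464844, 38.02583694458008), 24.967761993408203) [0.00651119 0.01544535]
table 0.001877109293204282 [ 0.43886163 -0.22584447  0.0065    ]
[-1.3, -1.0, 108.9], turn 0.0 x 1
```

carry_out(dp=[[0,0,25],[0,0,30],[0,0,25],[0,0,15],[0,0,6],[0,0,2],[0,0,0],[0,0,0],[0,0,0]], turn=[1,0,0,0,0,0,0,0,0])

```text
time_s: 11.18
tcp_pos: [0.4383, -0.2223, 0.0081]
ee_rot: [0.976, 0.216, 0.001, 0.001]
contact_force: [-0.1, -0.3, 0.6]
finger_gap: 0.066
```

```bash
python3 -c "
from h import *
s=robot.state();print(yaw(),s['tcp_pos'],s['contact_force'])"
```

```text
24.994525577246083 [ 0.4382585  -0.22227953  0.00807406] [-0.08689326 -0.32372121  0.55779507]
```

carry_out(dp=[[0,0,1.5],[0,0,1.5],[0,0,0],[0,0,0]], turn=[0,0,0,0])

```text
time_s: 11.52
tcp_pos: [0.4375, -0.2219, 0.0039]
ee_rot: [0.976, 0.216, 0.0, 0.0]
contact_force: [0.6, 0.3, -0.3]
finger_gap: 0.0661
```

carry_out(dp=[[0,0,0],[0,0,0],[0,0,0],[0,0,0],[0,0,0],[0,0,0],[0,0,0]], turn=[0,0,0,0,0,0,0], hand=1, force=12)

```text
time_s: 12.1
tcp_pos: [0.4374, -0.2219, 0.0038]
ee_rot: [0.976, 0.216, -0.0, -0.0]
contact_force: [-0.3, 0.1, -0.1]
finger_gap: 0.0377
```

```bash
python3 -c "
from h import *
print(np.array(robot.camera_params('wrist')['mount']).round(3)); print(robot.state()['q'])"
```

```text
[[ 0.002 -0.963 -0.269  0.076]
 [ 1.     0.002 -0.001 -0.   ]
 [ 0.001 -0.269  0.963 -0.173]
 [ 0.     0.     0.     1.   ]]
[-5.16895887e-01  4.29318627e-01  2.19864128e+00  1.50092876e-05
  5.13661979e-01  6.17764756e-01]
```

carry_out(dp=[[0,0,-5],[0,0,-15],[0,0,-30],[0,0,-40],[0,0,-40],[0,0,-40],[0,0,-20],[0,0,0]], turn=[0,0,0,0,0,0,0,0])

```text
time_s: 12.77
tcp_pos: [0.4395, -0.223, 0.199]
ee_rot: [0.976, 0.216, 0.003, 0.003]
contact_force: [0.6, -0.6, -0.2]
finger_gap: 0.0381
```

```bash
python3 -c "
from h import *
plan([.455,-.08,.2],-140,20)"
```

```text
[3.7, -6.2, -0.1], [4.4, -5.7, -0.1], [5.1, -5.1, -0.1], [5.7, -4.4, -0.1], [6.2, -3.7, -0.1], [6.6, -2.9, -0.1], [6.9, -2.1, -0.1], [7.1, -1.2, -0.1], [7.2, -0.4, -0.1], [7.2, 0.5, -0.1], [7.1, 1.4, -0.1], [6.8, 2.2, -0.1], [6.5, 3.1, -0.1], [6.1, 3.8, -0.1], [5.6, 4.5, -0.1], [5.0, 5.2, -0.1], [4.3, 5.8, -0.1], [3.6, 6.2, -0.1], [2.8, 6.6, -0.1], [2.0, 6.9, -0.1], turn -7.0 x 20
```

carry_out(dp=[[3.7,-6.2,0],[4.4,-5.7,0],[5.1,-5.1,0],[5.7,-4.4,0],[6.2,-3.7,0],[6.6,-2.9,0],[6.9,-2.1,0],[7.1,-1.2,0],[7.2,-0.4,0],[7.2,0.5,0],[7.1,1.4,0],[6.8,2.2,0],[6.5,3.1,0],[6.1,3.8,0],[5.6,4.5,0],[5,5.2,0],[4.3,5.8,0],[3.6,6.2,0],[2.8,6.6,0],[2,6.9,0]], turn=[-7,-7,-7,-7,-7,-7,-7,-7,-7,-7,-7,-7,-7,-7,-7,-7,-7,-7,-7,-7])

```text
time_s: 14.43
tcp_pos: [0.4522, -0.0782, 0.1932]
ee_rot: [0.128, 0.992, 0.0, -0.001]
contact_force: [-0.5, -0.9, -1.1]
finger_gap: 0.0376
```

```bash
python3 -c "
from h import *
s=robot.state(); print(yaw(),s['tcp_pos'],s['q'])
plan([.5555,.0375,.2],yaw()-180.4,8)"
```

```text
165.33106933659215 [ 0.45215347 -0.07818232  0.19319803] [-2.22047037e-01  1.88009033e-02  2.22060931e+00  6.39564408e-05
  9.03261532e-01 -1.53686184e+00]
[-8.8, 17.3, -0.9], [-9.4, 17.0, -0.9], [-9.9, 16.6, -0.9], [-10.5, 16.3, -0.9], [-11.0, 16.0, -0.9], [-11.5, 15.6, -0.9], [-12.0, 15.2, -0.9], [-12.5, 14.8, -0.9], turn -1.88 x 8
```

carry_out(dp=[[-8.8,17.3,0],[-9.4,17,0],[-9.9,16.6,0],[-10.5,16.3,0],[-11,16,0],[-11.5,15.6,0],[-12,15.2,0],[-12.5,14.8,0],[0,0,0],[0,0,0],[0,0,0]], turn=[-1.88,-1.88,-1.88,-1.88,-1.88,-1.88,-1.88,-1.88,0,0,0])

```text
time_s: 15.35
tcp_pos: [0.5557, 0.0362, 0.1932]
ee_rot: [-0.0, 1.0, -0.0, -0.001]
contact_force: [-0.7, -0.3, -0.1]
finger_gap: 0.0378
```

Run:
```python
from h import *
s=robot.state(); print(yaw(),s['tcp_pos'],s['finger_gap'],s['q'])
plan([.5555,.0375,.0555],0,1)
im,d,K,T=shot('wrist','w3.png'); P=cloud(d,K,T); 
for y in [-.01,.0375,.06]:
  for x in [.51,.53,.58]:
    u,v=proj([x,y,.05],K,T).astype(int); print((x,y),u,v,P[v,u].round(4) if 0<=v<400 and 0<=u<640 else '')
a,b=im,robot.read_camera('side')[0]
cv2.imwrite('pics/pair.png',np.hstack([cv2.resize(a,(480,300)),cv2.resize(b[70:270,200:400],(300,300))])[:,:,::-1])
```

```text
-179.9984598949385 [0.55568653 0.03624268 0.19318915] 0.037820514899166095 [ 2.33153680e-02  1.83325511e-01  2.03591235e+00 -1.02741652e-04
  9.23661810e-01 -1.54744592e+00]
[0.0, 1.3, 137.7], turn 0.0 x 1
(0.51, -0.01) 275 144 [ 0.5097 -0.0101  0.053 ]
(0.53, -0.01) 276 165 [ 0.5296 -0.0102  0.0512]
(0.58, -0.01) 278 215 [ 0.5788 -0.0099  0.0527]
(0.51, 0.0375) 326 144 [0.5097 0.0372 0.0519]
(0.53, 0.0375) 326 165 [0.5292 0.0372 0.0528]
(0.58, 0.0375) 326 215 [0.5308 0.037  0.2044]
(0.51, 0.06) 350 144 [0.5097 0.0595 0.0522]
(0.53, 0.06) 349 165 [0.5294 0.059  0.0516]
(0.58, 0.06) 348 215 [0.5308 0.0481 0.2044]
```

View pics/pair.png

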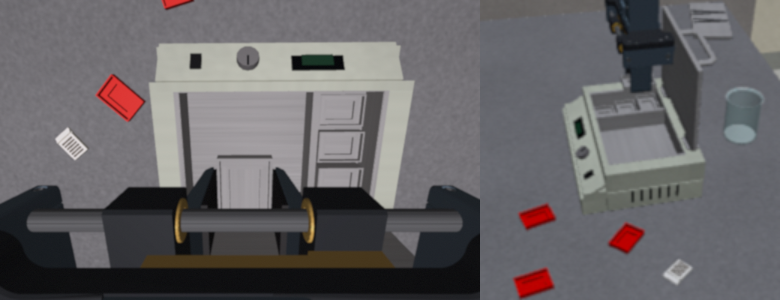

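The tray is held level over the empty part: wrist view (245,185) in the pair, well floor either side. The lid is upright and clear. Descending.

carry_out(dp=[[0,1,25],[0,0,30],[0,0,30],[0,0,25],[0,0,15],[0,0,6],[0,0,3],[0,0,0],[0,0,0]], turn=[0,0,0,0,0,0,0,0,0])

```text
time_s: 16.2
tcp_pos: [0.5571, 0.0374, 0.0609]
ee_rot: [-0.0, 1.0, 0.0, 0.001]
contact_force: [0.3, 0.1, -1.2]
finger_gap: 0.038
```

carry_out(dp=[[0,0,1],[0,0,1],[0,0,1],[0,0,0],[0,0,0],[0,0,0]], turn=[0,0,0,0,0,0])

```text
time_s: 16.7
tcp_pos: [0.5566, 0.0375, 0.0569]
ee_rot: [-0.0, 1.0, -0.0, 0.0]
contact_force: [0.1, -0.5, -0.9]
finger_gap: 0.0377
```

carry_out(dp=[[0,0,0.7],[0,0,0.7],[0,0,0.6],[0,0,0],[0,0,0]], turn=[0,0,0,0,0])

```text
time_s: 17.12
tcp_pos: [0.5565, 0.0375, 0.0548]
ee_rot: [-0.0, 1.0, 0.0, -0.0]
contact_force: [0.5, -0.1, -0.7]
finger_gap: 0.038
```

carry_out(dp=[[0,0,0.6],[0,0,0],[0,0,0],[0,0,0]], turn=[0,0,0,0])

```text
time_s: 17.45
tcp_pos: [0.5565, 0.0375, 0.0543]
ee_rot: [-0.0, 1.0, 0.0, 0.0]
contact_force: [0.1, 0.0, -1.1]
finger_gap: 0.0378
```

carry_out(dp=[[0,0,0.5],[0,0,0],[0,0,0]], turn=[0,0,0])

```text
time_s: 17.7
tcp_pos: [0.5566, 0.0375, 0.0538]
ee_rot: [-0.0, 1.0, 0.0, 0.0]
contact_force: [-0.5, 0.5, 1.9]
finger_gap: 0.038
```

carry_out(dp=[[0,0,0.4],[0,0,0],[0,0,0]], turn=[0,0,0])

```text
time_s: 17.95
tcp_pos: [0.5566, 0.0375, 0.0538]
ee_rot: [-0.0, 1.0, 0.0, 0.0]
contact_force: [-4.5, -0.5, 10.5]
finger_gap: 0.0381
```

Contact was felt at 0.0538, as expected. Releasing and retreating.

carry_out(dp=[[0,0,-0.3],[0,0,0],[0,0,0],[0,0,0],[0,0,0],[0,0,0]], turn=[0,0,0,0,0,0], hand=-0.3)

```text
time_s: 18.45
tcp_pos: [0.5565, 0.0375, 0.0536]
ee_rot: [-0.0, 1.0, 0.0, -0.0]
contact_force: [-0.5, 0.1, -0.0]
finger_gap: 0.0591
```

carry_out(dp=[[0,0,-5],[0,0,-15],[0,0,-30],[0,0,-40],[0,0,-40],[0,0,-40],[0,0,-30],[20,0,0],[30,0,0],[30,0,0],[0,0,0],[0,0,0]], turn=[0,0,0,0,0,0,0,0,0,0,0,0])

```text
time_s: 19.45
tcp_pos: [0.4757, 0.0375, 0.2542]
ee_rot: [-0.0, 1.0, 0.0, 0.0]
contact_force: [0.6, 0.4, 0.3]
finger_gap: 0.0591
```

```bash
python3 lid.py
python3 - <<'E'
from h import *
im,d,K,T=shot('wrist','w4.png'); P=cloud(d,K,T).reshape(-1,3); P=P[~np.isnan(P[:,0])]
Q=P[(P[:,2]>.056)&(P[:,2]<.075)&(abs(P[:,0]-.5565)<.05)&(abs(P[:,1]-.0375)<.05)]
rc=cv2.minAreaRect((Q[:,:2]*1000).astype(np.float32)); print(rc,np.percentile(Q[:,2],[5,50,95]))
t=Q[Q[:,2]>.061]; o=t.mean(0); print('rim n',np.linalg.svd(t-o)[2][2].round(3),len(t))
b=robot.read_camera('side')[0]
cv2.imwrite('pics/pair2.png',np.hstack([cv2.resize(im,(480,300)),cv2.resize(b[70:270,200:400],(300,300))])[:,:,::-1])
E
```

```text
[0.47566758 0.03751898 0.25420838] [0.57600817 0.35102611 0.2885631 ] 0.05912416869704241 19.45
bar-based theta 29.39875511157844
top 659 659 n [1.    0.007 0.002] theta 89.88027001709263 o [0.634 0.072 0.167]
top 1111 1056 n [1.    0.007 0.003] theta 89.83703625266813 o [0.634 0.073 0.179]
side 698 694 n [1.    0.007 0.002] theta 89.85782994741759 o [0.634 0.063 0.166]
side 1149 1111 n [1.    0.007 0.003] theta 89.82096476093994 o [0.634 0.063 0.179]
((556.7860717773438, 38.05360412597656), (38.03924560546875, 55.18434524536133), 89.76548767089844) [0.05683744 0.05868096 0.06546377]
rim n [ 0.002 -0.003  1.   ] 340
```

View pics/pair2.png

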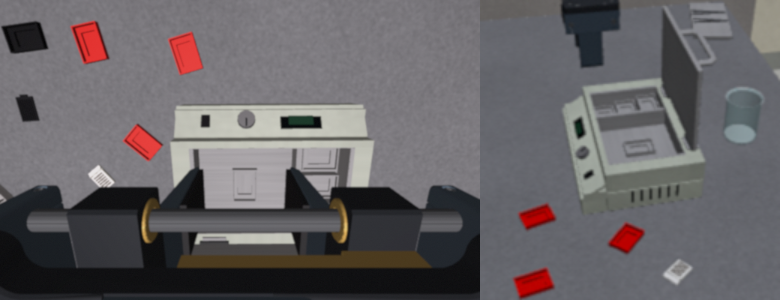

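The tray sits flat on the well floor: wrist view (245,183), side view (638,148). The lid is upright, the other ware is undisturbed and the gripper is clear. Handing in.

```bash
python3 -c "
from rig import robot
print(robot.sign_off())"
```

```text
the job is handed in; nothing more can be done
None
```

The job is done and handed in after about 20 s of the 67 s allowed: the lid stands straight up and the mould sits in the empty part of the well.

- **Lid:** I folded it up by the handle and let go. At the last check both cameras put it at about 89.85°, the same as just after I let go.
- **Mould:** I took the grey steel one, not the red or black look-alikes, and lowered it until I felt the floor. Contact peaked at about 10 N, and I then released it.
- **Mould check:** It is within about 2 mm of the centre of the well's empty part. The rim is level to about 0.2° and about 65 mm above the table, matching the 50 mm floor plus the mould's height (depth readings run about 2 mm high).
- **Other ware:** The ware in view of the last pictures (the red look-alikes, both cassette parts and the beaker) looked undisturbed. I did not measure its positions again. The turntable was not in view of those pictures.
- **Disagreements:** No check failed. On the close wrist view, the network reported only the look-alikes, so I located the mould there from the picture and depth instead.

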